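# Charge the battery pack of the hoist remote

## Task

The battery of the yellow hoist remote is flat. Squeeze the two orange side tabs of its black battery cover while pressing the cover down on its seal, firmly but without cracking the tabs or crushing the seal, until both tabs give way, then lift the cover off and lay it gently, right way up, in the green tray. Pull the battery pack out and push it fully home in the black charger, copper contacts towards the charger's contact bar, without forcing it; leave the screwdriver, the tin and the tape roll where they are.

Things in the scene. Friction and masses are not known exactly. Their poses are not given: they have to be found in the camera images.
- remote: Yellow hoist remote, 200 mm (x) x 78 mm (y), lying buttons-down in a cradle fixed to the bench; it does not move. Origin on the bench under its middle; red stop button and antenna at the +x end. Its flat top deck is 60 mm above the bench. Low ribs round the cover rise 8 mm above the deck: at x +-24 to 44, y +-30.4 to 33.5, and at x +-47 to 50, y within 28.
- bay (a point): Centre of the mouth of the remote's battery bay, level with the deck (60 mm above the bench), axes as the remote's. The bay is 20 mm deep below the deck; the cover hides it at the start.
- seat: The seat round the bay's mouth, under the cover's ends, level with the deck (origin on the deck at the remote's middle). A springy rubber seal round it holds the closed cover 4 to 6.5 mm up, differently each time, and gives about 1.2 N a mm as the cover is pressed down. More than 35 N between cover and seat crushes the seal.
- cover_grip (a point): Black hollow snap-fit battery cover, 92 (x) x 60 (y) x 22 mm, about 75 g, on the remote over the pack. This point is its middle, 10 mm above its lower edge, half-way up the orange side tabs; axes as the remote's at the start. Held by ribs with 0.4 mm of play. Off the remote it stands flat on its hooks, lower edge 18 mm above the floor. Over 60 N against the tray breaks it.
- tab_left: Orange ribbed tab in the middle of the cover's +y side, 32 mm long (x), its pad from 2 to 17.5 mm above the cover's lower edge. The two tabs' faces are 66 mm apart when free, 54 mm when both are at their stops. Spring: 7.5 N to start, 15 N at the stop, 6 mm in; above 45 N the tab cracks (grip with 20 to 30 N). Origin at the cover's underside centre.
- tab_right: The like tab on the -y side. Each tab's hook reaches 18 mm below the cover's lower edge into the remote. While the seal holds the cover up, the hooks lock: a tab goes in 1 mm and stops hard. Held squeezed and pressed down 2 to 5.5 mm (10 to 28 N, hooks rub), both tabs slide in to the stops; keep them in while easing up and lifting the first 20 mm.
- pack_mid (a point): Grey battery pack with a blue band, 62 (x) x 36 (y) x 34 mm high, about 130 g; this point is its centre, 17 mm below its top. At the start it stands upright and loose (1 mm of play) in the bay under the cover, its top 14 mm above the deck, its axes as the remote's. Its copper contacts are at its +x end.
- pack_contacts (a point): Middle of the pack's +x end face, which carries the copper contacts, 31 mm from its centre.
- charger: Black desk charger, fixed to the bench, 110 x 110 mm, flat top 42 mm above the bench with a sloping grey lead-in rim 3.5 mm higher round the pocket's mouth, which widens it by 3.5 mm a side. Origin on the bench under the pocket's centre; +x towards the pocket's copper contact bar. More than 60 N between pack and charger does damage.
- pocket (a point): Centre of the floor of the charger's pocket (66 x 39 mm, 17 mm deep, floor 25 mm above the bench); axes as the charger's. At the +x end, 8 mm above the floor, a round sprung contact bar stands 2.5 mm into the pocket; passing it takes roughly 10 N of push, so the pack does not drop home by itself. Home, the pack's centre is 17 mm above this point.
- tray_floor (a point): Centre of the inner floor (5 mm above the bench) of a shallow green plastic tray fixed to the bench, 200 (x) x 170 (y) mm, wall 4 mm, rim 22 mm above the bench. The charger and the tray stand on either side of the remote, either way round.
- screwdriver: Loose screwdriver with a red handle, 190 mm long, lying beyond the remote. Leave it alone.
- tin: Loose steel tin, 56 mm across, 62 mm high, standing on the robot's side of the work. Leave it alone.
- tape: Loose roll of brown tape, 72 mm across, 28 mm high, lying flat on the robot's side of the work. Leave it alone.
There are look-alikes about, which are no part of the job. What is shaped like the part that bears cover_grip but purple or turquoise is not meant. What is shaped like the charger but turquoise is not meant.

How it is judged:
On the way, in this order (a step that is already met when the one before it is completed fails the run):
1. the cover has come off the remote (z of cover_grip in the frame of bay above 0.04 m), for 0.2 s.
2. the cover lies flat, right way up and let go, in the green tray (x of cover_grip in the frame of tray_floor between -0.075 and 0.075 m and y of cover_grip in the frame of tray_floor between -0.06 and 0.06 m and z of cover_grip in the frame of tray_floor between 0.012 and 0.033 m and angle between cover_grip's own z axis and vertical below 0.12 rad and contact force between the fingers and cover below 0.1 N and linear speed of cover below 0.03 m/s), for 0.3 s.
3. the battery pack is out of its bay (z of pack_mid in the frame of bay above 0.025 m), for 0.1 s.
At the end, for the whole second after the job is handed in: Cover let go, flat (within 7 deg) and right way up on the tray's floor, its middle within 75 mm (x) and 60 mm (y) of the tray's centre; pack at rest in the pocket, within 4 mm of its centre, 1.5 mm of its floor and 3.4 deg of upright, contacts towards the contact bar (all of step 2 and horizontal distance between pack_mid and pocket below 0.004 m and z of pack_mid in the frame of pocket below 0.0185 m and angle between pack_mid's own z axis and vertical below 0.06 rad and x of pack_contacts in the frame of pocket above 0.025 m and linear speed of pack below 0.02 m/s); the robot touches nothing.
It fails at once if a tab of the cover is squeezed with more than 45 N (it cracks) (contact force between the fingers and tab_left above 45 N or contact force between the fingers and tab_right above 45 N).
It fails at once if the cover is jammed down on the seat of its seal with more than 35 N (contact force between cover and seat above 35 N).
It fails at once if the cover is dropped or pushed into the tray with more than 60 N (contact force between cover and tray above 60 N).
It fails at once if the pack is forced against the charger with more than 60 N (contact force between pack and charger above 60 N).
It fails at once if the screwdriver, the tin or the tape roll is shifted by more than 15 mm (distance of any of screwdriver, tin, tape from where it was at the start of the episode above 0.015 m).
It also fails if it takes over 67 s, if anything falls off the work surface, if the arm or the gripper's body presses on something with over 40 N, if the wrist force passes 120 N, or if a joint passes its speed limit or range.

## Robot

A 6-joint arm with a two-finger parallel gripper is mounted at the origin on the work surface. World frame = base frame: x ahead of the robot, y to its left, z up, the work surface at z = 0. Lengths are in m, angles in rad, forces in N, time in s.
With the tool pointing down it reaches from about 0.375 to 0.9 m from the base axis. Payload 3.1 kg.
Tool frame: the origin (TCP) lies between the finger pads; the fingertips stand 22 mm ahead of it and the grasp point (between the pads) lies 3 mm ahead of it; z points along the fingers, y is the direction in which the jaws open and shut (so a half turn about z gives the same grasp; the last joint's range is limited). The gripper opens to 87 mm and grips with 3 to 60 N. Pads are 19 mm wide; open, the fingers measure 117 mm over their backs; the gripper's body (75 mm by 190 mm) begins 51 mm behind the grasp point.
Start: joints at [-1.294, 0.527, 1.433, -0, 1.181, -0.178], TCP at [0.275, -0.561, 0.208] pointing down, gripper open.
Joint ranges: [-3.08, 3.08], [-0.75, 2.2], [0.22, 2.44], [-1.43, 4.57], [0, 2.65], [-2.85, 2.85]. Speed limits (rad/s): [2.79, 2.79, 3.14, 3.14, 3.14, 3.14].

## Interface

Orientations are given as a unit quaternion [x, y, z, w].
In Python, from rig import get_obs, camera, get_calibration, hand_in, search_frame gives the robot as it stands.
- The arm moves only by the shell command python3 -m jog 'ROWS' [FORCE]. ROWS is JSON, a list of rows, each an object with "grip": the closure in counts, from 0 (fully open) to 255 (shut); "travel": the shift along the world's x, y, z in cm, a list of three; "twist": the turn about the world's z in degrees. A call has 1 to 8 rows; each row shifts and turns the commanded pose from where the row before left it; what a row does not reach is not made up. A row lasts 1/10 s, in which the tool goes at most 50 mm and 8.59 degrees, less where a joint would pass 70% of its speed; a pose out of reach is approached as far as the arm can. A call is refused whole if a number of a shift passes 5 or a number of a turn 8.59, either way. A call with a gripper value outside its range is refused whole. The fingers move at their own pace and stop on an object; FORCE is the grip in N (left out, the last holds). Time passes only in rows, so rows that do not move let the fingers close. It gives the time, the measured TCP pose, the force and the opening at its end, in the units of the state.
- get_obs(): the state, without advancing time (a new reading comes with each control period).
- camera(name): name is "side" or "top"; returns the picture (384x512x3 uint8, red, green, blue); there is no depth.
- get_calibration(name): a dict with "fx", "fy", "cx", "cy" (pixels), "k1" (the pictures are not rectified: a ray, as slopes to the right and down, at radius r is drawn at 1 + k1 r^2 times it, then the intrinsics apply), "R" (3x3) and "t" (3): a world point X has camera coordinates R X + t. Camera axes: x right, y down, z forward; pixel columns grow to the right and rows downward; lengths in m; the calibration is good to about 2 mm. A picture is of the moment at which its call begins. get_calibration takes no time and is no camera call.
- hand_in(): hands the job in, once; it reports no verdict.
Trained networks look in the newest picture that a camera, given by its name, has taken for a name from the list of things; names that differ only in an ending like _2 or _b are one class to them, and where a whole thing is asked for, a point or a joint stands for the part that bears it (a point fixed in the world has none). Each returns a list of dicts, best first, with "p" (0 to 1); they miss things now and then, are a little off and sometimes report something else, mostly with a low value. They report only what shows in the picture. A call takes as long as a camera call. They do not tell look-alikes from the thing itself.
- search_frame(target, camera): "at" ([x, y, z] in m, in world coordinates, good to about 4 mm: the middle of the surface that is visible of it).
The state is a dict: "time": time; "q": joint angles; "joint_velocities": joint speeds; "joint_torque": joint torques, N m; "position": TCP position; "tool_rot": TCP orientation; "ft_force": force on the tool from outside, world axes, zero at the start; "moment": the same for the moment, N m; "grip_width": finger opening in m.
Only numpy, scipy, OpenCV 4.12 (cv2) and the standard library are available. Lean on these libraries where they do the work, as an engineer would, in place of code of your own. Each camera call takes 0.05 s, during which the arm holds its last target. There are 200 camera calls.

## Working session

There is one attempt and no reset: what is moved stays moved. The work goes in short steps, Python scripts to look and compute and a shell command to move; the robot and the scene stay as the last step left them, time stands still between calls to the robot, and variables do not carry over. Pictures are saved under pics/ and viewed, about 8 in all and at most 12, crops included, and the job is handed in when it is done.

```bash
mkdir -p pics; ls
python3 - <<'E'
from rig import *
import cv2,numpy as np
o=get_obs(); print({k:np.round(v,3) for k,v in o.items()})
for n in("top","side"):
    c=get_calibration(n); print(n,{k:np.round(v,3).tolist() for k,v in c.items()})
    cv2.imwrite(f"pics/{n}0.png",camera(n)[:,:,::-1])
for t in("remote","cover_grip","charger","tray_floor","tin","tape","screwdriver","tab_left","tab_right"):
    for n in ("top","side"):
        print(t,n,[(np.round(d["at"],3).tolist(),round(d["p"],2)) for d in search_frame(t,n)][:4])
E
```

```text
pics
{'time': np.float64(0.0), 'q': array([-1.294,  0.528,  1.434,  0.   ,  1.181, -0.179]), 'joint_velocities': array([ 0.001,  0.001,  0.001, -0.   , -0.   , -0.   ]), 'joint_torque': array([-1.0000e-03, -4.4005e+01, -1.7659e+01,  6.3000e-02,  5.8000e-02,
       -0.0000e+00]), 'position': array([ 0.274, -0.561,  0.207]), 'tool_rot': array([ 0.974,  0.225, -0.   , -0.001]), 'ft_force': array([-0.421, -0.103,  0.444]), 'moment': array([ 0.041,  0.003, -0.021]), 'grip_width': np.float64(0.087)}
top {'fx': 499.456, 'fy': 499.456, 'cx': 256.049, 'cy': 187.474, 'k1': -0.071, 'R': [[0.014, -1.0, -0.006], [-0.991, -0.013, -0.136], [0.136, 0.008, -0.991]], 't': [-0.121, 0.545, 1.507]}
side {'fx': 439.128, 'fy': 439.128, 'cx': 254.477, 'cy': 195.44, 'k1': -0.033, 'R': [[0.985, -0.17, 0.002], [-0.125, -0.731, -0.671], [0.115, 0.661, -0.741]], 't': [-0.573, 0.019, 1.456]}
remote top [([0.549, -0.001, 0.086], 0.51)]
remote side [([0.552, -0.034, 0.047], 0.89), ([0.548, -0.01, 0.088], 0.74)]
cover_grip top [([0.74, -0.141, 0.041], 0.76), ([0.763, 0.068, 0.039], 0.69)]
cover_grip side [([0.75, -0.148, 0.042], 0.88), ([0.546, -0.01, 0.089], 0.87), ([0.762, 0.062, 0.043], 0.65)]
charger top [([0.544, -0.264, 0.04], 0.86), ([0.569, -0.538, 0.042], 0.82)]
charger side [([0.542, -0.284, 0.046], 0.75), ([0.569, -0.549, 0.044], 0.65)]
tray_floor top [([0.535, 0.29, 0.002], 0.73)]
tray_floor side [([0.532, 0.289, 0.007], 0.94)]
tin top [([0.363, 0.158, 0.059], 0.54)]
tin side [([0.362, 0.144, 0.051], 0.88)]
tape top [([0.349, -0.204, 0.031], 0.51)]
tape side [([0.812, -0.043, 0.02], 0.72), ([0.342, -0.22, 0.02], 0.53)]
screwdriver top [([0.815, -0.038, 0.024], 0.52)]
screwdriver side []
tab_left top [([0.55, -0.265, 0.043], 0.54), ([0.746, 0.043, 0.029], 0.51)]
tab_left side []
tab_right top []
tab_right side [([0.552, -0.034, 0.073], 0.45)]
```

Run:
```python
import cv2
a=cv2.imread("pics/top0.png")
cv2.imwrite("pics/top0b.png",cv2.resize(a,(800,600),interpolation=cv2.INTER_CUBIC))
```

```text
(no output)
```

View pics/top0b.png

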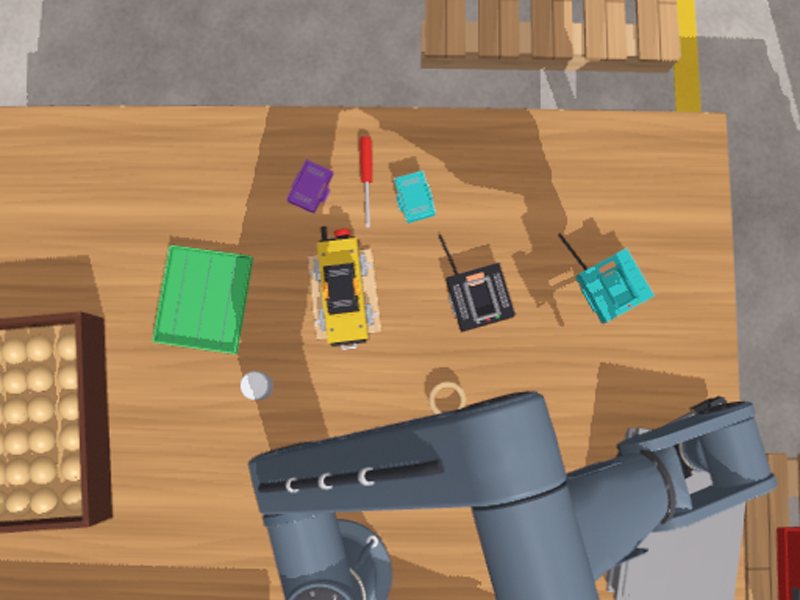

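View pics/side0.png

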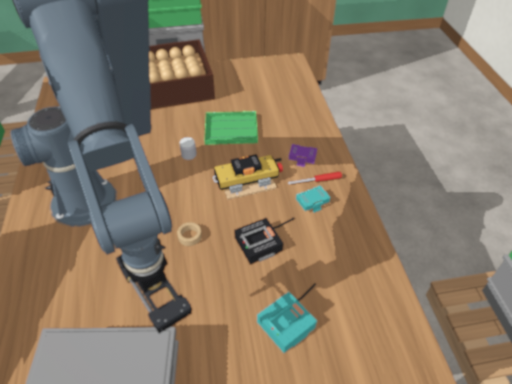

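The top view (800x600) shows:
- **Covers:** black at (343,288) on the yellow remote, purple at (311,186), turquoise at (414,196). The black one on the remote fits.
- **Chargers:** black at (480,297), turquoise at (615,285). The black one fits.
- **Others:** tray (203,298), tin (256,386), tape (448,398), screwdriver (367,180).

Next is one enlarged crop to confirm these and measure.

Run:
```python
import cv2,numpy as np
a=cv2.imread("pics/top0.png")
b=cv2.resize(a[140:230,190:260],None,fx=5.7,fy=5.7,interpolation=cv2.INTER_CUBIC)
c=cv2.resize(a[140:230,275:340],None,fx=5.7,fy=5.7,interpolation=cv2.INTER_CUBIC)
cv2.imwrite("pics/crop.png",np.hstack([b,c])); print(b.shape,c.shape)
```

```text
(513, 399, 3) (513, 370, 3)
```

View pics/crop.png

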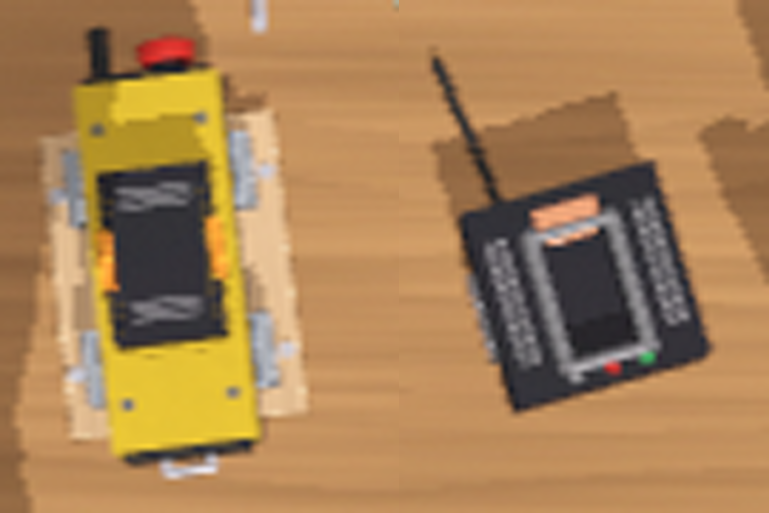

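The crop confirms both: the black cover with orange tabs is on the yellow remote (centre about (163,257), red stop at the top, so +x is up). The black charger is on the right, with its copper bar at the top (565,215). Now I'll convert the corners to poses.

```bash
cat > h.py <<'E'
from rig import *
import numpy as np, cv2
from scipy.optimize import least_squares
from scipy.spatial.transform import Rotation as Ro
def proj(X,n):
    c=get_calibration(n); p=np.atleast_2d(X)@np.array(c["R"]).T+np.array(c["t"]); s=p[:,:2]/p[:,2:]
    s=s*(1+c["k1"]*(s**2).sum(1,keepdims=True)); return s*[c["fx"],c["fy"]]+[c["cx"],c["cy"]]
def rect(sx,sy,z,x,y,a):
    P=np.array([[1,1],[1,-1],[-1,-1],[-1,1]])*[sx/2,sy/2]; c,s=np.cos(a),np.sin(a)
    return np.c_[P@np.array([[c,s],[-s,c]])+[x,y],np.full(4,z)]
def fit(px,sx,sy,z,n,x0):  # px: corners +x+y,+x-y,-x-y,-x+y
    r=least_squares(lambda v:(proj(rect(sx,sy,z,*v),n)-px).ravel(),x0); return r.x,np.sqrt((r.fun**2).mean())
def st():
    o=get_obs(); e=Ro.from_quat(o["tool_rot"]).as_matrix(); 
    print("t%.2f"%o["time"],"p",np.round(np.array(o["position"])*1000,1),"jaw yaw",round(np.degrees(np.arctan2(e[1,1],e[0,1])),2),"z",np.round(e[:,2],3),"F",np.round(o["ft_force"],1),"w",round(o["grip_width"]*1000,1),"q",np.round(o["q"],2))
E
python3 - <<'E'
from h import *
import numpy as np
def cr(l,u0,ox): return np.array([[(u+.5-u0)/5.7-.5+ox,(v+.5)/5.7-.5+140] for u,v in l])
def show(n,r): print(n,np.round(r[0][:2]*1000,1),np.round(np.degrees(r[0][2]),2),"rms",round(r[1],2))
cov=cr([(98,175),(207,162),(228,335),(117,350)],0,190)
for z in(.086,): show("cover",fit(cov,.092,.060,z,"top",[.55,0,0]))
yel=cr([(75,85),(220,70),(258,440),(112,455)],0,190); show("deck",fit(yel,.2,.078,.06,"top",[.55,0,0]))
ch=cr([(461,213),(653,162),(710,352),(516,411)],399,275); show("charger",fit(ch,.11,.11,.042,"top",[.55,-.27,0]))
rim=cr([(524,235),(616,211),(660,348),(572,378)],399,275); show("rim?",fit(rim,.08,.053,.0455,"top",[.55,-.27,0]))
a=cv2.imread("pics/top0.png"); h=cv2.cvtColor(a,cv2.COLOR_BGR2HSV)
g=cv2.inRange(h,(45,90,60),(75,255,255)); g[:,200:]=0; g[:130]=0
cn=max(cv2.findContours(g,0,1)[0],key=cv2.contourArea); b=cv2.boxPoints(cv2.minAreaRect(cn)); print(b)
b=b[np.argsort(np.arctan2(*(b-b.mean(0)).T[::-1]))]; print(b) # starts upper-left
show("tray",fit(b,.2,.17,.022,"top",[.53,.29,0]))
E
```

```text
cover [ 5.475e+02 -4.000e-01] 7.94 rms 0.25
deck [ 5.482e+02 -2.000e-01] 7.06 rms 0.16
charger [ 541.7 -271.7] 16.39 rms 0.27
rim? [ 536.5 -275.6] 17.95 rms 0.33
[[ 96.97027 218.52162]
 [107.00811 154.94865]
 [161.54324 163.55946]
 [151.5054  227.13243]]
[[107.00811 154.94865]
 [161.54324 163.55946]
 [151.5054  227.13243]
 [ 96.97027 218.52162]]
tray [532.6 284.2] -7.05 rms 0.9
```

Run:
```python
from h import *
a=cv2.imread("pics/top0.png"); s=cv2.imread("pics/side0.png")
b=cv2.resize(a[162:214,282:332],None,fx=8,fy=8,interpolation=cv2.INTER_LANCZOS4)
c=cv2.resize(s[214:266,232:282],None,fx=8,fy=8,interpolation=cv2.INTER_LANCZOS4)
im=np.hstack([b,c]); im=cv2.convertScaleAbs(im,alpha=1.5,beta=15)
cv2.imwrite("pics/ch.png",im); print(im.shape)
# predicted pockets
for n,o,u0 in(("top",(282,162),0),("side",(232,214),400)):
  for z,sx,sy in((.042,.11,.11),(.0455,.073,.046)):
    p=proj(rect(sx,sy,z,.5417,-.2717,np.radians(16.4)),n); print(n,z,np.round((p-o+.5)*8+[u0,0]).tolist())
```

```text
(416, 800, 3)
top 0.042 [[29.0, 125.0], [302.0, 50.0], [384.0, 322.0], [109.0, 399.0]]
top 0.0455 [[123.0, 148.0], [237.0, 116.0], [291.0, 297.0], [176.0, 329.0]]
side 0.042 [[668.0, 28.0], [804.0, 236.0], [534.0, 346.0], [408.0, 128.0]]
side 0.0455 [[663.0, 98.0], [720.0, 186.0], [542.0, 257.0], [488.0, 166.0]]
```

View pics/ch.png

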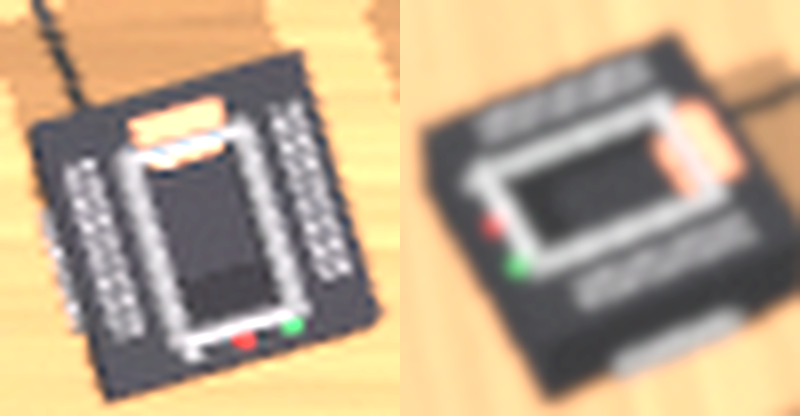

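The rim sits a few mm toward −x/−y of my fit, so I'll refine that when I'm over it. Moving above the cover now.

```bash
python3 -m jog '[{"grip":0,"travel":[1.95,4,0],"twist":-1.3},{"grip":0,"travel":[1.95,4,0],"twist":-1.3},{"grip":0,"travel":[1.95,4,0],"twist":-1.3},{"grip":0,"travel":[1.95,4,0],"twist":-1.3},{"grip":0,"travel":[1.95,4,0],"twist":-1.3},{"grip":0,"travel":[1.95,4,0],"twist":-1.3},{"grip":0,"travel":[1.95,4,0],"twist":-1.3}]' 25
python3 -m jog '[{"grip":0,"travel":[1.95,4,0],"twist":-1.3},{"grip":0,"travel":[1.95,4,0],"twist":-1.3},{"grip":0,"travel":[1.95,4,0],"twist":-1.3},{"grip":0,"travel":[1.95,4,0],"twist":-1.3},{"grip":0,"travel":[1.95,4,0],"twist":-1.4},{"grip":0,"travel":[1.95,4,0],"twist":-1.4},{"grip":0,"travel":[1.95,4,0],"twist":-1.3},{"grip":0,"travel":[0,0,0],"twist":0}]'
python3 - <<'E'
from h import *
st()
cv2.imwrite("pics/s1.png",camera("side")[:,:,::-1])
for t in("cover_grip","tab_right","tab_left","remote"): print(t,[(np.round(d["at"],3).tolist(),round(d["p"],2)) for d in search_frame(t,"side")])
E
```

```text
time: 1.7
position: [0.4117, -0.2799, 0.2086]
tool_rot: [0.989, 0.147, 0.0, 0.0]
ft_force: [0.6, -1.0, 0.1]
grip_width: 0.0872
time: 2.5
position: [0.5496, 0.0032, 0.2086]
tool_rot: [0.998, 0.07, 0.001, -0.001]
ft_force: [0.1, -1.1, 0.1]
grip_width: 0.0873
t2.50 p [549.6   3.2 208.6] jaw yaw -82.01 z [ 0.003  0.001 -1.   ] F [ 0.1 -1.1  0.1] w 87.3 q [-0.2   0.42  1.62  0.    1.09  1.23]
cover_grip [([0.546, -0.007, 0.088], 0.93), ([0.764, 0.061, 0.04], 0.92)]
tab_right [([0.756, -0.171, 0.02], 0.45)]
tab_left [([0.751, 0.041, 0.018], 0.41)]
remote [([0.55, -0.038, 0.044], 0.79)]
```

```bash
python3 -m jog '[{"grip":0,"travel":[-0.15,-0.45,-4],"twist":-0.6},{"grip":0,"travel":[0,0,-4],"twist":0},{"grip":0,"travel":[0,0,-2.4],"twist":0},{"grip":0,"travel":[0,0,-1.5],"twist":0},{"grip":0,"travel":[0,0,0],"twist":0}]' 10
python3 - <<'E'
from h import *
st()
a=camera("side")[:,:,::-1]; b=camera("top")[:,:,::-1]
cv2.imwrite("pics/s2.png",np.hstack([cv2.resize(a[140:210,200:285],None,fx=5,fy=5,interpolation=2),cv2.resize(b[150:220,185:260],None,fx=5,fy=5,interpolation=2)]))
E
```

```text
time: 3.25
position: [0.5439, -0.0072, 0.0873]
tool_rot: [0.998, 0.06, -0.003, -0.001]
ft_force: [-1.4, -0.0, 0.7]
grip_width: 0.087
t3.25 p [543.9  -7.2  87.3] jaw yaw -83.09 z [-0.005  0.001 -1.   ] F [-1.4 -0.   0.7] w 87.0 q [-0.22  0.6   1.74 -0.    0.81  1.23]
```

View pics/s2.png

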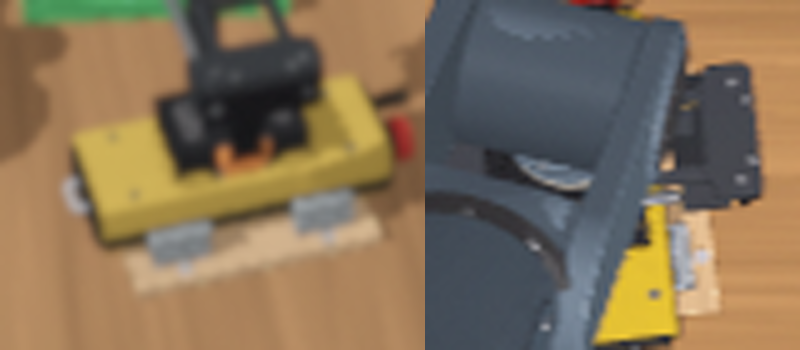

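```bash
python3 -m jog '[{"grip":0,"travel":[0,0,0],"twist":0},{"grip":0,"travel":[0,0,0],"twist":0}]'; python3 -c "
from h import *
st()"
```

```text
time: 3.55
position: [0.5469, -0.0064, 0.0906]
tool_rot: [0.998, 0.061, 0.001, 0.0]
ft_force: [-0.4, 0.2, 1.0]
grip_width: 0.087
t3.55 p [546.9  -6.4  90.6] jaw yaw -82.97 z [ 0.002 -0.001 -1.   ] F [-0.4  0.2  1. ] w 87.0 q [-0.22  0.59  1.74  0.    0.81  1.23]
```

```bash
python3 -m jog '[{"grip":0,"travel":[0.1,0.5,-0.1],"twist":0.4},{"grip":0,"travel":[0,0,0],"twist":0},{"grip":60,"travel":[0,0,0],"twist":0},{"grip":90,"travel":[0,0,0],"twist":0},{"grip":90,"travel":[0,0,0],"twist":0},{"grip":90,"travel":[0,0,0],"twist":0}]' 6; python3 -c "
from h import *
st()"
```

```text
time: 4.15
position: [0.5471, -0.0009, 0.0883]
tool_rot: [0.998, 0.065, -0.0, -0.0]
ft_force: [-0.2, -0.2, -0.7]
grip_width: 0.063
t4.15 p [547.1  -0.9  88.3] jaw yaw -82.54 z [-0.  0. -1.] F [-0.2 -0.2 -0.7] w 63.0 q [-0.21  0.6   1.73 -0.    0.81  1.23]
```

```bash
python3 -m jog '[{"grip":255,"travel":[0,0,0],"twist":0},{"grip":255,"travel":[0,0,0],"twist":0},{"grip":255,"travel":[0,0,0],"twist":0},{"grip":255,"travel":[0,0,0],"twist":0}]' 25; python3 -c "
from h import *
st()"
python3 -m jog '[{"grip":255,"travel":[0,0,-0.1],"twist":0},{"grip":255,"travel":[0,0,-0.1],"twist":0},{"grip":255,"travel":[0,0,0],"twist":0}]' 25; python3 -c "
from h import *
st()"
```

```text
time: 4.55
position: [0.5471, -0.0009, 0.0883]
tool_rot: [0.998, 0.065, -0.0, 0.0]
ft_force: [-0.2, 0.2, 1.0]
grip_width: 0.0322
t4.55 p [547.1  -0.9  88.3] jaw yaw -82.54 z [-0. -0. -1.] F [-0.2  0.2  1. ] w 32.2 q [-0.21  0.6   1.73 -0.    0.81  1.23]
time: 4.85
position: [0.5469, -0.0009, 0.0862]
tool_rot: [0.998, 0.065, -0.0, -0.0]
ft_force: [-0.4, -1.1, -0.2]
grip_width: 0.0085
t4.85 p [546.9  -0.9  86.2] jaw yaw -82.54 z [-0.  0. -1.] F [-0.4 -1.1 -0.2] w 8.5 q [-0.21  0.6   1.74 -0.    0.81  1.23]
```

The fingers closed to 8.5 mm, so they're not on the tabs. Looking.

Run:
```python
from h import *
a=camera("side")[:,:,::-1]
cv2.imwrite("pics/s3.png",cv2.resize(a[110:220,190:300],None,fx=5,fy=5,interpolation=2))
print(np.round(proj([[.547,-.001,.066],[.547,-.001,.087],[.548,-.034,.075]],"side")-[190,110],1)*5)
for t in("cover_grip","remote"): print(t,[(np.round(d["at"],3).tolist(),round(d["p"],2)) for d in search_frame(t,"side")])
```

```text
[[272.5 288. ]
 [272.  265. ]
 [281.5 312.5]]
cover_grip [([0.536, -0.022, 0.091], 0.68), ([0.763, 0.06, 0.041], 0.62), ([0.749, -0.15, 0.042], 0.62), ([0.817, -0.044, 0.018], 0.18)]
remote [([0.547, -0.037, 0.046], 0.9)]
```

View pics/s3.png

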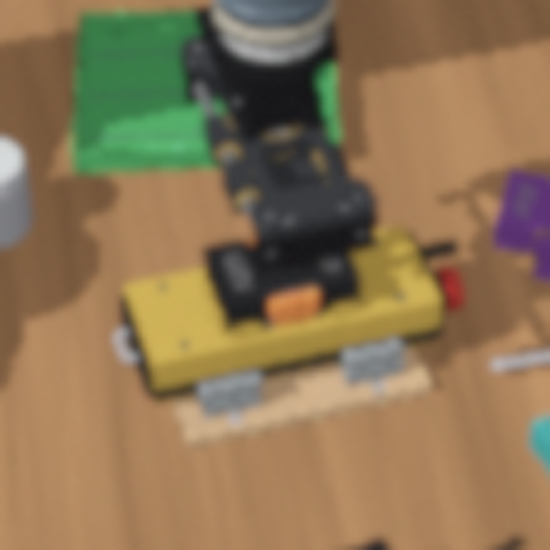

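Run:
```python
from h import *
o=np.array([190,110])
for z in (.064,.1,.137,.2,.3): print(z,np.round((proj([[.547,-.001,z]],"side")-o)*5))
# open-fingers picture: pose then (.5465,-.0055), crop origin 200,140; finger tip inner/outer
for y in(-.044,-.058):
  for z in(.066,.08): print(y,z,np.round((proj([[.5515,y-.005,z]],"side")-[200,140])*5))
st()
a=cv2.imread("pics/s1.png"); b=cv2.imread("pics/side0.png"); 
im=np.hstack([cv2.resize(a[60:220,190:300],None,fx=3.4,fy=3.4,interpolation=2), cv2.resize(camera("side")[60:220,190:300,::-1],None,fx=3.4,fy=3.4,interpolation=2)])
print(im.shape);cv2.imwrite("pics/s4.png",im)
```

```text
0.064 [[273. 290.]]
0.1 [[272. 251.]]
0.137 [[271. 209.]]
0.2 [[269. 134.]]
0.3 [[267.   4.]]
-0.044 0.066 [[241. 188.]]
-0.044 0.08 [[241. 172.]]
-0.058 0.066 [[244. 203.]]
-0.058 0.08 [[244. 188.]]
t5.00 p [547.1  -0.9  86.3] jaw yaw -82.54 z [-0.  0. -1.] F [-0.1  0.6  0.5] w 2.0 q [-0.21  0.6   1.74  0.    0.81  1.23]
(544, 748, 3)
```

View pics/s4.png

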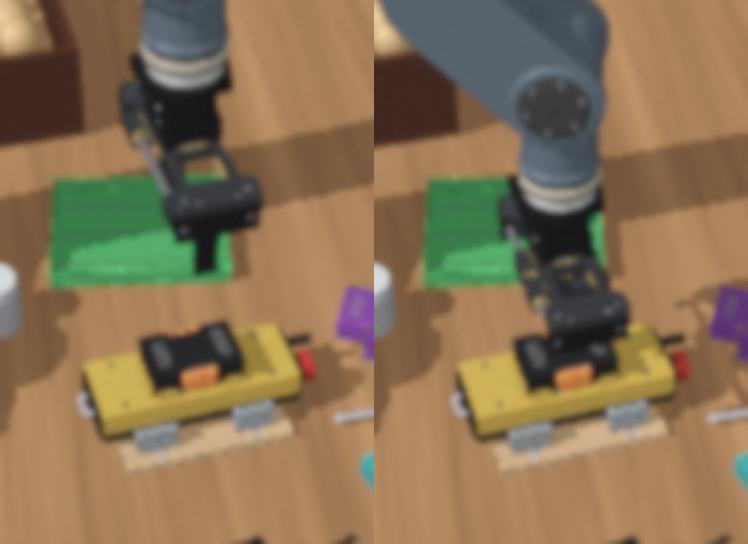

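Run:
```python
from h import *
a=np.radians(-82)
j=np.array([np.cos(a),np.sin(a),0])
for off in(.0435,.058,-.0435,-.058):
  print(off,np.round((proj([np.array([.548,-.001,.186])+off*j, np.array([.548,-.001,.22])+off*j],"side")-[190,60])*3.4))
# top picture start pose too: gripper at start
a=np.radians(-64); j=np.array([np.cos(a),np.sin(a),0])
for off in(.0435,-.0435): print("start",off,np.round(proj([np.array([.274,-.561,.185])+off*j],"side")))
im=cv2.resize(cv2.imread("pics/side0.png")[230:340,100:210],None,fx=5,fy=5,interpolation=2);cv2.imwrite("pics/s5.png",im)
```

```text
0.0435 [[198. 302.]
 [198. 274.]]
0.058 [[203. 313.]
 [203. 284.]]
-0.0435 [[171. 244.]
 [170. 215.]]
-0.058 [[167. 234.]
 [166. 206.]]
start 0.0435 [[171. 331.]]
start -0.0435 [[153. 302.]]
```

View pics/s5.png

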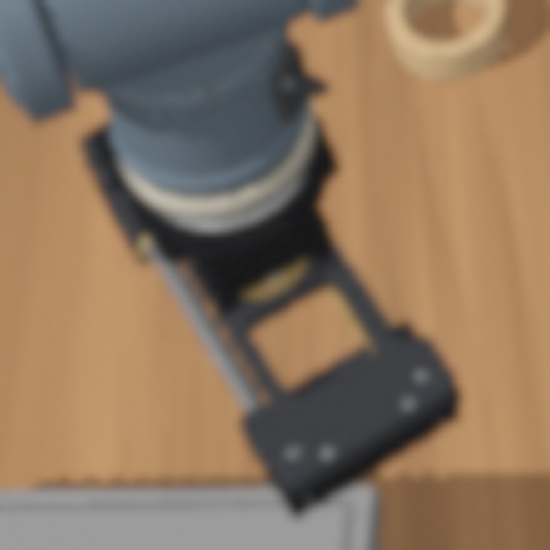

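The pictures and the free closing both say the fingertips are about 30 mm higher than the stated geometry gives. I'll calibrate by touch: probe gently onto the cover top with closed fingers. The seal is soft, so small steps are safe.

```bash
for i in 1; do python3 -m jog '[{"grip":255,"travel":[0,0,-0.2],"twist":0},{"grip":255,"travel":[0,0,-0.2],"twist":0},{"grip":255,"travel":[0,0,0],"twist":0}]'; done
```

```text
time: 5.35
position: [0.5468, -0.0009, 0.082]
tool_rot: [0.998, 0.065, -0.0, -0.0]
ft_force: [-0.6, -0.3, -0.5]
grip_width: 0.0005
```

```bash
python3 -m jog '[{"grip":255,"travel":[0,0,-0.2],"twist":0},{"grip":255,"travel":[0,0,-0.2],"twist":0},{"grip":255,"travel":[0,0,0],"twist":0}]'
```

```text
time: 5.65
position: [0.5468, -0.0009, 0.078]
tool_rot: [0.998, 0.065, -0.0, -0.0]
ft_force: [-0.3, -0.2, 0.6]
grip_width: 0.0003
```

```bash
python3 -m jog '[{"grip":255,"travel":[0,0,-0.2],"twist":0},{"grip":255,"travel":[0,0,-0.2],"twist":0},{"grip":255,"travel":[0,0,0],"twist":0}]'
```

```text
time: 5.95
position: [0.5472, -0.0009, 0.0742]
tool_rot: [0.998, 0.065, 0.0, -0.0]
ft_force: [-0.3, -0.2, 0.8]
grip_width: 0.0007
```

```bash
python3 -m jog '[{"grip":255,"travel":[0,0,-0.2],"twist":0},{"grip":255,"travel":[0,0,-0.2],"twist":0},{"grip":255,"travel":[0,0,0],"twist":0}]'
python3 - <<'E'
from h import *
a=camera("side")[:,:,::-1]
im=cv2.resize(a[110:200,200:290],None,fx=6.5,fy=6.5,interpolation=2); im=cv2.convertScaleAbs(im,alpha=2,beta=20)
cv2.imwrite("pics/s6.png",im)
E
```

```text
time: 6.25
position: [0.5472, -0.0009, 0.0706]
tool_rot: [0.998, 0.065, 0.0, 0.0]
ft_force: [-1.2, 0.5, 5.3]
grip_width: 0.0005
```

View pics/s6.png

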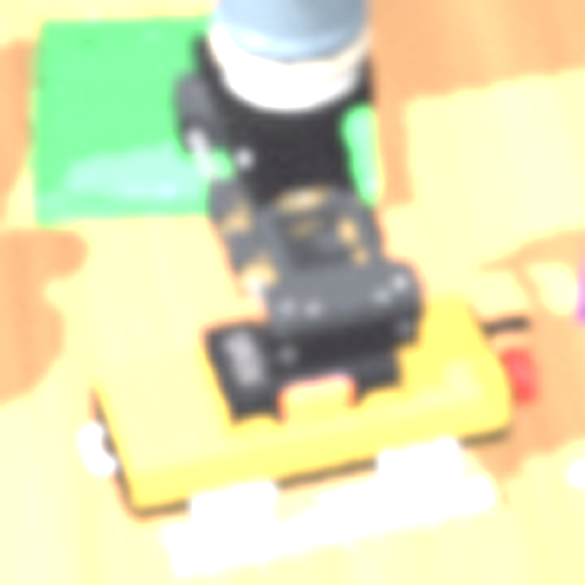

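Contact is now felt: about 5 N at TCP reading 0.0706, starting near 0.074. The picture shows the closed fingertips on the cover top. So the cover top is at reading ≈0.074 and I'll work from that datum. To get the tips about 19 mm below the top I need reading ≈0.055.

```bash
python3 -m jog '[{"grip":0,"travel":[0,0,1],"twist":0},{"grip":0,"travel":[0,0,0.8],"twist":0},{"grip":0,"travel":[0,0,0],"twist":0},{"grip":0,"travel":[0,0,0],"twist":0},{"grip":0,"travel":[0,0,0],"twist":0},{"grip":0,"travel":[0,0,0],"twist":0},{"grip":0,"travel":[0,0,0],"twist":0},{"grip":0,"travel":[0,0,0],"twist":0}]' 6;python3 -m jog '[{"grip":0,"travel":[0,0,0],"twist":0},{"grip":0,"travel":[0,0,0],"twist":0},{"grip":0,"travel":[0,0,0],"twist":0},{"grip":0,"travel":[0,0,0],"twist":0}]'
```

```text
time: 7.1
position: [0.5469, -0.0009, 0.0881]
tool_rot: [0.998, 0.065, -0.0, -0.0]
ft_force: [0.6, -0.3, 0.7]
grip_width: 0.0563
time: 7.5
position: [0.5471, -0.0009, 0.0883]
tool_rot: [0.998, 0.065, 0.0, -0.0]
ft_force: [-0.2, -0.7, 0.3]
grip_width: 0.0846
```

```bash
python3 -m jog '[{"grip":0,"travel":[0,0,0],"twist":0},{"grip":0,"travel":[0,0,-1.3],"twist":0},{"grip":0,"travel":[0,0,-1],"twist":0},{"grip":0,"travel":[0,0,-0.7],"twist":0},{"grip":0,"travel":[0,0,-0.3],"twist":0},{"grip":0,"travel":[0,0,0],"twist":0}]' 6
python3 -m jog '[{"grip":40,"travel":[0,0,0],"twist":0},{"grip":100,"travel":[0,0,0],"twist":0},{"grip":100,"travel":[0,0,0],"twist":0},{"grip":100,"travel":[0,0,0],"twist":0},{"grip":100,"travel":[0,0,0],"twist":0},{"grip":100,"travel":[0,0,0],"twist":0}]'
```

```text
time: 8.1
position: [0.5465, -0.0008, 0.0544]
tool_rot: [0.998, 0.065, -0.001, -0.0]
ft_force: [-0.0, -0.3, -0.2]
grip_width: 0.0869
time: 8.7
position: [0.5471, -0.0002, 0.0556]
tool_rot: [0.998, 0.065, 0.0, -0.0]
ft_force: [0.0, 5.0, 1.4]
grip_width: 0.0656
```

```bash
python3 -m jog '[{"grip":100,"travel":[0,0.05,0],"twist":0},{"grip":100,"travel":[0,0,0],"twist":0},{"grip":100,"travel":[0,0,0],"twist":0}]' 6; python3 -m jog '[{"grip":255,"travel":[0,0.05,0],"twist":0},{"grip":255,"travel":[0,0,0],"twist":0},{"grip":255,"travel":[0,0,0],"twist":0}]' 10
```

```text
time: 9.0
position: [0.5471, -0.0002, 0.0555]
tool_rot: [0.998, 0.065, 0.0, -0.0]
ft_force: [0.4, 4.6, 4.1]
grip_width: 0.0659
time: 9.3
position: [0.5471, 0.0, 0.0554]
tool_rot: [0.998, 0.065, -0.0, -0.0]
ft_force: [-0.7, 4.4, 4.9]
grip_width: 0.065
```

```bash
python3 -m jog '[{"grip":255,"travel":[0,0.1,0],"twist":0},{"grip":255,"travel":[0,0,0],"twist":0},{"grip":255,"travel":[0,0,0],"twist":0}]' 10; python3 -m jog '[{"grip":255,"travel":[0,0.1,0],"twist":0},{"grip":255,"travel":[0,0,0],"twist":0},{"grip":255,"travel":[0,0,0],"twist":0}]' 10; python3 -c "
from h import *
st();print(get_obs()['moment'])"
```

```text
time: 9.6
position: [0.547, 0.0004, 0.0553]
tool_rot: [0.998, 0.065, -0.0, 0.0]
ft_force: [-0.7, 0.5, 2.7]
grip_width: 0.0644
time: 9.9
position: [0.547, 0.0007, 0.0552]
tool_rot: [0.998, 0.065, -0.0, 0.001]
ft_force: [-1.8, -5.8, 1.8]
grip_width: 0.0648
t9.90 p [547.    0.7  55.2] jaw yaw -82.5 z [-0.    -0.002 -1.   ] F [-1.8 -5.8  1.8] w 64.8 q [-0.2   0.65  1.75 -0.    0.74  1.24]
[-0.84834945  0.28435691 -0.11189319]
```

```bash
python3 -m jog '[{"grip":255,"travel":[0,-0.08,0],"twist":0},{"grip":255,"travel":[0,0,0],"twist":0},{"grip":255,"travel":[0,0,0],"twist":0},{"grip":255,"travel":[0,0,0],"twist":0}]' 25; python3 -m jog '[{"grip":255,"travel":[0,0,-0.1],"twist":0},{"grip":255,"travel":[0,0,-0.1],"twist":0},{"grip":255,"travel":[0,0,0],"twist":0}]' 25
```

```text
time: 10.3
position: [0.5471, 0.0005, 0.0552]
tool_rot: [0.998, 0.065, -0.0, 0.001]
ft_force: [-1.3, -5.4, 0.7]
grip_width: 0.064
time: 10.6
position: [0.5471, 0.0005, 0.0551]
tool_rot: [0.998, 0.065, 0.0, 0.001]
ft_force: [-4.5, -5.7, 13.6]
grip_width: 0.0637
```

```bash
python3 -m jog '[{"grip":255,"travel":[0,-0.08,-0.1],"twist":0},{"grip":255,"travel":[0,0,0],"twist":0},{"grip":255,"travel":[0,0,0],"twist":0}]' 25; python3 -m jog '[{"grip":255,"travel":[0,0,-0.05],"twist":0},{"grip":255,"travel":[0,0,0],"twist":0},{"grip":255,"travel":[0,0,0],"twist":0}]' 25
```

```text
time: 10.9
position: [0.5473, 0.0005, 0.0547]
tool_rot: [0.998, 0.065, 0.001, 0.0]
ft_force: [-4.9, -3.2, 17.1]
grip_width: 0.0635
time: 11.2
position: [0.5473, 0.0005, 0.0545]
tool_rot: [0.998, 0.065, 0.001, 0.0]
ft_force: [-4.9, -2.8, 19.5]
grip_width: 0.0637
```

```bash
python3 -m jog '[{"grip":255,"travel":[0.03,-0.03,-0.1],"twist":0},{"grip":255,"travel":[0,0,0],"twist":0},{"grip":255,"travel":[0,0,0],"twist":0}]' 25; python3 -m jog '[{"grip":255,"travel":[0,0,-0.05],"twist":0},{"grip":255,"travel":[0,0,0],"twist":0},{"grip":255,"travel":[0,0,0],"twist":0}]' 25
```

```text
time: 11.5
position: [0.5475, 0.0005, 0.0533]
tool_rot: [0.998, 0.065, 0.001, -0.0]
ft_force: [-5.5, -1.2, 18.7]
grip_width: 0.0634
time: 11.8
position: [0.5475, 0.0005, 0.0529]
tool_rot: [0.998, 0.065, 0.001, 0.0]
ft_force: [-5.0, -0.9, 20.4]
grip_width: 0.0632
```

```bash
python3 -m jog '[{"grip":255,"travel":[0.0,0,-0.05],"twist":0},{"grip":255,"travel":[0,0,0],"twist":0},{"grip":255,"travel":[0,0,0],"twist":0}]' 25
```

```text
time: 12.1
position: [0.5476, 0.0005, 0.0525]
tool_rot: [0.998, 0.065, 0.001, -0.0]
ft_force: [-5.7, -2.8, 19.4]
grip_width: 0.0635
```

```bash
python3 -m jog '[{"grip":255,"travel":[-0.05,0,-0.1],"twist":0},{"grip":255,"travel":[0,0,0],"twist":0},{"grip":255,"travel":[0,0,0],"twist":0}]' 25; python3 -m jog '[{"grip":255,"travel":[0,0,-0.05],"twist":0},{"grip":255,"travel":[0,0,0],"twist":0},{"grip":255,"travel":[0,0,0],"twist":0}]' 25
```

```text
time: 12.4
position: [0.5476, 0.0006, 0.0503]
tool_rot: [0.998, 0.065, 0.001, -0.0]
ft_force: [-2.9, -1.0, 10.7]
grip_width: 0.0539
time: 12.7
position: [0.5476, 0.0006, 0.0502]
tool_rot: [0.998, 0.065, 0.001, -0.0]
ft_force: [-3.0, -0.8, 14.3]
grip_width: 0.0537
```

Both tabs gave way (opening 53.9 mm). Easing up with the grip held.

```bash
python3 -m jog '[{"grip":255,"travel":[0,0,0.3],"twist":0},{"grip":255,"travel":[0,0,0.4],"twist":0},{"grip":255,"travel":[0,0,0.4],"twist":0},{"grip":255,"travel":[0,0,0.5],"twist":0},{"grip":255,"travel":[0,0,0.6],"twist":0},{"grip":255,"travel":[0,0,0.6],"twist":0},{"grip":255,"travel":[0,0,0],"twist":0}]' 27
```

```text
time: 13.4
position: [0.5475, 0.0001, 0.0772]
tool_rot: [0.998, 0.065, 0.001, 0.0]
ft_force: [0.5, -0.6, -0.1]
grip_width: 0.0536
```

```bash
python3 -m jog '[{"grip":255,"travel":[0,0,1.5],"twist":0},{"grip":255,"travel":[0,0,2],"twist":0},{"grip":255,"travel":[0,0,2],"twist":0},{"grip":255,"travel":[0,0,0.5],"twist":0},{"grip":255,"travel":[0,0,0],"twist":0},{"grip":255,"travel":[0,0,0],"twist":0}]' 27
python3 -m jog '[{"grip":255,"travel":[-0.2,2.5,0],"twist":-1},{"grip":255,"travel":[-0.2,4,0],"twist":-2},{"grip":255,"travel":[-0.2,4.5,0],"twist":-2},{"grip":255,"travel":[-0.2,4.5,0],"twist":-2},{"grip":255,"travel":[-0.2,4.5,0],"twist":-2},{"grip":255,"travel":[-0.2,4.5,0],"twist":-2},{"grip":255,"travel":[-0.2,2.9,0],"twist":-1},{"grip":255,"travel":[-0.1,1,0],"twist":-1}]' 27
python3 -m jog '[{"grip":255,"travel":[0,0,0],"twist":0},{"grip":255,"travel":[0,0,0],"twist":0}]'
python3 - <<'E'
from h import *
st()
a=camera("side")[:,:,::-1]; cv2.imwrite("pics/s7f.png",a)
cv2.imwrite("pics/s7.png",cv2.resize(a[60:220,190:300],None,fx=3.7,fy=3.7,interpolation=2))
for t in("cover_grip","pack_mid","tray_floor"): print(t,[(np.round(d["at"],3).tolist(),round(d["p"],2)) for d in search_frame(t,"side")])
E
```

```text
time: 14.0
position: [0.5462, 0.0003, 0.1356]
tool_rot: [0.998, 0.065, -0.001, -0.0]
ft_force: [-0.8, 0.5, -0.5]
grip_width: 0.0535
time: 14.8
position: [0.5304, 0.2873, 0.1347]
tool_rot: [0.999, -0.047, -0.001, -0.0]
ft_force: [-0.1, -0.4, -0.2]
grip_width: 0.0539
time: 15.0
position: [0.5311, 0.2837, 0.1351]
tool_rot: [0.999, -0.048, -0.001, 0.001]
ft_force: [0.4, -0.1, -0.3]
grip_width: 0.0533
t15.00 p [531.1 283.7 135.1] jaw yaw -95.49 z [-0.002 -0.001 -1.   ] F [ 0.4 -0.1 -0.3] w 53.3 q [ 0.31  0.59  1.56 -0.    1.    1.97]
cover_grip [([0.76, 0.062, 0.045], 0.98), ([0.749, -0.149, 0.039], 0.61), ([0.538, 0.257, 0.165], 0.49)]
pack_mid [([0.553, -0.01, 0.072], 0.77), ([0.535, 0.258, 0.162], 0.49)]
tray_floor [([0.536, 0.287, 0.007], 0.81)]
```

View pics/s7.png

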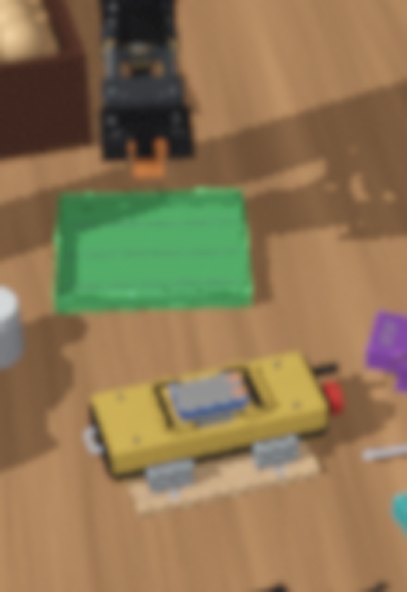

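The cover is held level over the tray, the pack is visible in the bay, and the tray is clear. Lowering, slowly at the end.

```bash
python3 -m jog '[{"grip":255,"travel":[0,0,-2],"twist":0},{"grip":255,"travel":[0,0,-3],"twist":0},{"grip":255,"travel":[0,0,-3],"twist":0},{"grip":255,"travel":[0,0,-2],"twist":0},{"grip":255,"travel":[0,0,-1],"twist":0},{"grip":255,"travel":[0,0,-0.5],"twist":0},{"grip":255,"travel":[0,0,0],"twist":0}]' 27
python3 -m jog '[{"grip":255,"travel":[0,0,-0.2],"twist":0},{"grip":255,"travel":[0,0,-0.2],"twist":0},{"grip":255,"travel":[0,0,0],"twist":0}]' 27
```

```text
time: 15.9
position: [0.5322, 0.2839, 0.0214]
tool_rot: [0.999, -0.049, 0.0, -0.0]
ft_force: [0.3, 0.8, -0.3]
grip_width: 0.0536
time: 16.2
position: [0.5322, 0.2843, 0.0179]
tool_rot: [0.999, -0.048, 0.0, -0.0]
ft_force: [0.0, -0.2, -1.7]
grip_width: 0.0533
```

```bash
python3 -m jog '[{"grip":255,"travel":[0,0,-0.2],"twist":0},{"grip":255,"travel":[0,0,-0.1],"twist":0},{"grip":255,"travel":[0,0,0],"twist":0}]' 27; python3 -m jog '[{"grip":255,"travel":[0,0,-0.15],"twist":0},{"grip":255,"travel":[0,0,0],"twist":0}]' 27
```

```text
time: 16.5
position: [0.5317, 0.2842, 0.0143]
tool_rot: [0.999, -0.048, -0.0, 0.0]
ft_force: [0.3, -0.4, -1.0]
grip_width: 0.0536
time: 16.7
position: [0.5317, 0.2841, 0.0126]
tool_rot: [0.999, -0.048, -0.0, 0.0]
ft_force: [-0.8, -0.1, -0.8]
grip_width: 0.0535
```

```bash
python3 -m jog '[{"grip":255,"travel":[0,0,-0.15],"twist":0},{"grip":255,"travel":[0,0,0],"twist":0}]' 27; python3 -m jog '[{"grip":255,"travel":[0,0,-0.15],"twist":0},{"grip":255,"travel":[0,0,0],"twist":0}]' 27
```

```text
time: 16.9
position: [0.532, 0.2842, 0.0114]
tool_rot: [0.999, -0.048, 0.0, -0.0]
ft_force: [-0.8, -0.6, 0.2]
grip_width: 0.0533
time: 17.1
position: [0.5321, 0.2842, 0.0113]
tool_rot: [0.999, -0.048, 0.0, -0.0]
ft_force: [-2.2, -0.9, 8.4]
grip_width: 0.0534
```

```bash
python3 -m jog '[{"grip":255,"travel":[0,0,0.12],"twist":0},{"grip":0,"travel":[0,0,0],"twist":0},{"grip":0,"travel":[0,0,0],"twist":0},{"grip":0,"travel":[0,0,0],"twist":0},{"grip":0,"travel":[0,0,0],"twist":0},{"grip":0,"travel":[0,0,0],"twist":0},{"grip":0,"travel":[0,0,0],"twist":0}]' 27; python3 -m jog '[{"grip":0,"travel":[0,0,1],"twist":0},{"grip":0,"travel":[0,0,2],"twist":0},{"grip":0,"travel":[0,0,4],"twist":0},{"grip":0,"travel":[0,0,4.5],"twist":0},{"grip":0,"travel":[0,0,0],"twist":0}]'
python3 - <<'E'
from h import *
st()
camera("side")
for t in("cover_grip","pack_mid","pack_contacts","remote"): print(t,[(np.round(d["at"],3).tolist(),round(d["p"],2)) for d in search_frame(t,"side")])
E
```

```text
time: 17.8
position: [0.5317, 0.2844, 0.0107]
tool_rot: [0.999, -0.048, -0.0, -0.0]
ft_force: [0.2, -0.4, 1.3]
grip_width: 0.0856
time: 18.3
position: [0.5366, 0.286, 0.1331]
tool_rot: [0.999, -0.048, 0.007, -0.003]
ft_force: [0.5, -0.7, 0.8]
grip_width: 0.0867
t18.30 p [536.6 286.  133.1] jaw yaw -95.52 z [ 0.014  0.005 -1.   ] F [ 0.5 -0.7  0.8] w 86.7 q [0.31 0.59 1.56 0.   0.98 1.97]
cover_grip [([0.75, -0.151, 0.038], 0.7), ([0.529, 0.264, 0.046], 0.68), ([0.761, 0.058, 0.041], 0.59)]
pack_mid [([0.55, -0.011, 0.071], 0.47)]
pack_contacts [([0.552, -0.008, 0.076], 0.58)]
remote [([0.55, -0.032, 0.046], 0.7)]
```

The cover is down in the tray (detected top z ≈0.046, as expected). Back over the bay for the pack.

```bash
python3 -m jog '[{"grip":0,"travel":[0.2,-3,0],"twist":1},{"grip":0,"travel":[0.2,-4.5,0],"twist":2},{"grip":0,"travel":[0.2,-4.8,0],"twist":2},{"grip":0,"travel":[0.2,-4.8,0],"twist":2},{"grip":0,"travel":[0.2,-4.8,0],"twist":2},{"grip":0,"travel":[0.2,-4,0],"twist":2},{"grip":0,"travel":[0.2,-2,0],"twist":1},{"grip":0,"travel":[0.1,-0.5,0],"twist":1}]' 20
python3 -m jog '[{"grip":0,"travel":[0,0,0],"twist":0},{"grip":0,"travel":[0,0,-2],"twist":0},{"grip":0,"travel":[0,0,-2.5],"twist":0},{"grip":0,"travel":[0,0,-1.5],"twist":0},{"grip":0,"travel":[0,0,0],"twist":0},{"grip":0,"travel":[0,0,0],"twist":0}]' 20; python3 -c "
from h import *
st()"
```

```text
time: 19.35
position: [0.5463, -0.0022, 0.1247]
tool_rot: [0.998, 0.064, -0.001, -0.0]
ft_force: [0.6, 0.8, 0.4]
grip_width: 0.0868
time: 19.95
position: [0.5465, 0.0016, 0.0658]
tool_rot: [0.998, 0.066, -0.001, -0.0]
ft_force: [0.1, -0.0, 0.6]
grip_width: 0.0871
t19.95 p [546.5   1.6  65.8] jaw yaw -82.45 z [-0.001  0.    -1.   ] F [ 0.1 -0.   0.6] w 87.1 q [-0.2   0.63  1.75  0.    0.76  1.24]
```

```bash
python3 -m jog '[{"grip":0,"travel":[0.1,-0.1,-0.8],"twist":0},{"grip":60,"travel":[0,0,-0.5],"twist":0},{"grip":120,"travel":[0,0,-0.1],"twist":0},{"grip":200,"travel":[0,0,0],"twist":0},{"grip":200,"travel":[0,0,0],"twist":0},{"grip":200,"travel":[0,0,0],"twist":0},{"grip":200,"travel":[0,0,0],"twist":0},{"grip":200,"travel":[0,0,0],"twist":0}]' 8;python3 -m jog '[{"grip":200,"travel":[0,0,0],"twist":0},{"grip":200,"travel":[0,0,0],"twist":0}]' 8
```

```text
time: 20.75
position: [0.5479, -0.0009, 0.0522]
tool_rot: [0.998, 0.065, 0.0, 0.0]
ft_force: [-0.8, -0.6, 0.3]
grip_width: 0.0391
time: 20.95
position: [0.5477, -0.0005, 0.0522]
tool_rot: [0.998, 0.065, -0.0, -0.0]
ft_force: [-0.5, 2.4, 1.3]
grip_width: 0.0358
```

```bash
python3 -m jog '[{"grip":255,"travel":[0,0,0],"twist":0},{"grip":255,"travel":[0,0.02,0],"twist":0},{"grip":255,"travel":[0,0,0.4],"twist":0},{"grip":255,"travel":[0,0,0.8],"twist":0},{"grip":255,"travel":[0,0,1.5],"twist":0},{"grip":255,"travel":[0,0,2],"twist":0},{"grip":255,"travel":[0,0,1.3],"twist":0},{"grip":255,"travel":[0,0,0],"twist":0}]' 40
```

```text
time: 21.75
position: [0.5496, -0.0012, 0.1142]
tool_rot: [0.998, 0.065, 0.002, 0.001]
ft_force: [0.6, 0.2, -1.2]
grip_width: 0.0355
```

Run:
```python
from h import *
def cr(l,u0,o): return np.array([[(u+.5-u0)/8-.5+o[0],(v+.5)/8-.5+o[1]] for u,v in l])
T=cr([(122,152),(245,122),(305,315),(185,352)],0,(282,162)); S=cr([(668,95),(725,190),(535,270),(470,180)],400,(232,214))
def f(px,n,z,x0):
    r=least_squares(lambda v:(proj(rect(v[3],v[4],z,*v[:3]),n)-px).ravel(),x0); return np.round(r.x[:2]*1000,1),np.round(np.degrees(r.x[2]),1),np.round(r.x[3:]*1000,1),round(np.sqrt((r.fun**2).mean()),2)
x0=[.54,-.273,.29,.078,.05]
for z in(.0455,.042): print("rim",z,f(T,"top",z,x0),f(S,"side",z,x0))
B=cr([(672,32),(800,236),(540,350),(422,128)],400,(232,214)); print("body side",f(B,"side",.042,[.54,-.273,.29,.11,.11]))
B=cr([(29,125),(302,50),(384,320),(109,402)],0,(282,162)); print("body top",f(B,"top",.042,[.54,-.273,.29,.11,.11]))
# automated: rim mask (bright, unsaturated) inside the body
for n,o in(("top",(282,162)),("side",(232,214))):
    h=cv2.cvtColor(cv2.imread(f"pics/{n}0.png"),cv2.COLOR_BGR2HSV)[o[1]+8:o[1]+46,o[0]+5:o[0]+45]
    m=((h[...,2]>120)&(h[...,1]<70)).astype(np.uint8)
    k,l,s,c=cv2.connectedComponentsWithStats(m,connectivity=8); i=1+np.argmax(s[1:,4])
    pts=np.argwhere(l==i)[:,::-1].astype(np.float32); b=cv2.minAreaRect(pts); print(n,s[i],np.array(b[0])+[o[0]+5,o[1]+8],b[1],b[2], proj([[.5417,-.2717,.0455],[.5365,-.2756,.0455]],n).round(2).tolist())
```

```text
rim 0.0455 (array([ 536.6, -274.8]), np.float64(17.0), array([79.4, 48.6]), np.float64(0.19)) (array([ 540. , -274.9]), np.float64(18.1), array([81.5, 48.1]), np.float64(0.31))
rim 0.042 (array([ 537. , -275.1]), np.float64(17.0), array([79.6, 48.7]), np.float64(0.19)) (array([ 540.4, -272.4]), np.float64(18.1), array([81.8, 48.3]), np.float64(0.31))
body side (array([ 543.4, -273.1]), np.float64(16.0), array([106.4, 108. ]), np.float64(0.38))
body top (array([ 541.4, -272. ]), np.float64(16.6), array([110.3, 110.3]), np.float64(0.13))
top [ 10   7  24  30 145] [308.39168549 191.32367706] (26.549747467041016, 16.913545608520508) 72.47443389892578 [[307.34, 189.26], [308.61, 190.95]]
side [  4   4  31  22 137] [256.3103447  236.77586269] (14.298541069030762, 27.85430145263672) 68.19859313964844 [[256.97, 235.48], [255.47, 236.75]]
```

```bash
python3 -m jog '[{"grip":255,"travel":[-0.1,-2.5,0],"twist":1},{"grip":255,"travel":[-0.1,-4,0],"twist":1.4},{"grip":255,"travel":[-0.15,-4.6,0],"twist":1.5},{"grip":255,"travel":[-0.15,-4.6,0],"twist":1.5},{"grip":255,"travel":[-0.15,-4.6,0],"twist":1.5},{"grip":255,"travel":[-0.15,-4.2,0],"twist":1.5},{"grip":255,"travel":[-0.1,-2,0],"twist":1},{"grip":255,"travel":[-0.1,-1,0],"twist":0}]' 40
python3 -m jog '[{"grip":255,"travel":[0,0,0],"twist":0},{"grip":255,"travel":[0,0,0],"twist":0},{"grip":255,"travel":[0,0,-2],"twist":0},{"grip":255,"travel":[0,0,-0.5],"twist":0},{"grip":255,"travel":[0,0,0],"twist":0},{"grip":255,"travel":[0,0,0],"twist":0}]' 40
python3 - <<'E'
from h import *
st()
a=camera("side")[:,:,::-1]; b=camera("top")[:,:,::-1]
cv2.imwrite("pics/s8.png",np.hstack([cv2.resize(a[195:270,220:285],None,fx=7,fy=7,interpolation=2),cv2.resize(b[155:230,285:335],None,fx=7,fy=7,interpolation=2)]))
E
```

```text
time: 22.55
position: [0.5373, -0.2782, 0.1112]
tool_rot: [0.989, 0.145, -0.0, 0.0]
ft_force: [-0.2, 0.5, -0.7]
grip_width: 0.0354
time: 23.15
position: [0.5381, -0.2747, 0.0873]
tool_rot: [0.989, 0.147, -0.0, -0.0]
ft_force: [-0.8, -0.4, -1.5]
grip_width: 0.0358
t23.15 p [ 538.1 -274.7   87.3] jaw yaw -73.07 z [-0.  0. -1.] F [-0.8 -0.4 -1.5] w 35.8 q [-0.66  0.66  1.59  0.    0.9   0.62]
```

View pics/s8.png

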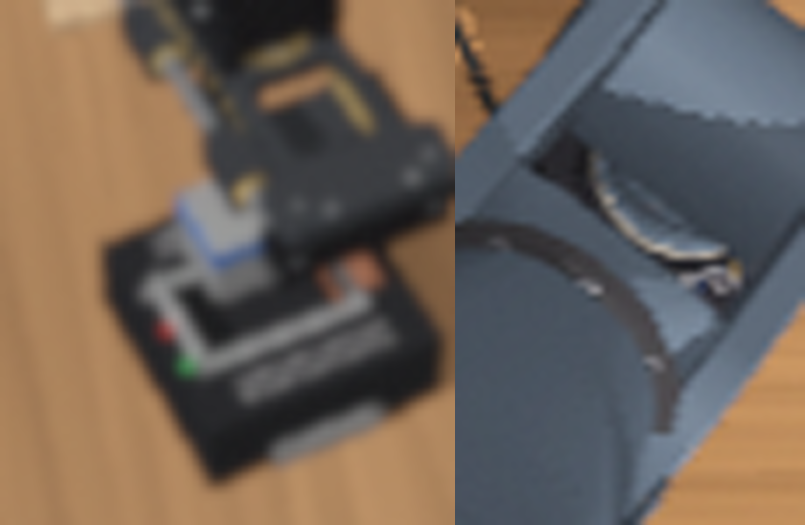

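The side view shows the pack upright over the pocket mouth, contacts towards the copper bar. The top view is blocked by the arm. Descending with force checks.

```bash
python3 -m jog '[{"grip":255,"travel":[0,0,-1.5],"twist":0},{"grip":255,"travel":[0,0,-1],"twist":0},{"grip":255,"travel":[0,0,-0.3],"twist":0},{"grip":255,"travel":[0,0,0],"twist":0}]' 40
python3 -m jog '[{"grip":255,"travel":[0,0,-0.2],"twist":0},{"grip":255,"travel":[0,0,-0.2],"twist":0},{"grip":255,"travel":[0,0,0],"twist":0}]' 40
```

```text
time: 23.65
position: [0.5375, -0.2754, 0.0586]
tool_rot: [0.989, 0.147, -0.0, -0.0]
ft_force: [0.0, -0.1, -1.4]
grip_width: 0.0353
time: 23.95
position: [0.5379, -0.2757, 0.0551]
tool_rot: [0.989, 0.147, 0.0, 0.0]
ft_force: [0.4, 1.5, -1.0]
grip_width: 0.0354
```

```bash
python3 -m jog '[{"grip":255,"travel":[0,0,-0.2],"twist":0},{"grip":255,"travel":[0,0,-0.1],"twist":0},{"grip":255,"travel":[0,0,0],"twist":0}]' 40
```

```text
time: 24.25
position: [0.5383, -0.2758, 0.0543]
tool_rot: [0.989, 0.147, 0.0, 0.001]
ft_force: [-1.5, 2.2, 9.4]
grip_width: 0.0356
```

```bash
python3 -c "
from h import *
st();print(np.round(get_obs()['moment'],2))"; python3 -m jog '[{"grip":255,"travel":[0,0.1,0],"twist":0},{"grip":255,"travel":[0,0,0],"twist":0},{"grip":255,"travel":[0,0,0],"twist":0}]' 40; python3 -c "
from h import *
st();print(np.round(get_obs()['moment'],2))"
```

```text
t24.25 p [ 538.3 -275.8   54.3] jaw yaw -73.14 z [ 0.001 -0.001 -1.   ] F [-1.5  2.2  9.4] w 35.6 q [-0.66  0.71  1.6  -0.    0.83  0.62]
[ 0.19  0.49 -0.05]
time: 24.55
position: [0.538, -0.2747, 0.0522]
tool_rot: [0.989, 0.147, 0.0, 0.0]
ft_force: [-0.7, -1.1, -0.5]
grip_width: 0.0352
t24.55 p [ 538.  -274.7   52.2] jaw yaw -73.14 z [ 0. -0. -1.] F [-0.7 -1.1 -0.5] w 35.2 q [-0.66  0.71  1.61  0.    0.83  0.62]
[-0.02 -0.    0.04]
```

```bash
python3 -m jog '[{"grip":255,"travel":[0,0,-0.2],"twist":0},{"grip":255,"travel":[0,0,-0.2],"twist":0},{"grip":255,"travel":[0,0,0],"twist":0}]' 40;  python3 -c "
from h import *
st();print(np.round(get_obs()['moment'],2))"
```

```text
time: 24.85
position: [0.5377, -0.2746, 0.0477]
tool_rot: [0.989, 0.147, -0.0, -0.0]
ft_force: [-1.3, 0.2, 0.9]
grip_width: 0.0351
t24.85 p [ 537.7 -274.6   47.7] jaw yaw -73.14 z [-0.001  0.    -1.   ] F [-1.3  0.2  0.9] w 35.1 q [-0.66  0.72  1.61 -0.    0.82  0.62]
[0.02 0.09 0.  ]
```

```bash
python3 -m jog '[{"grip":255,"travel":[0,0,-0.15],"twist":0},{"grip":255,"travel":[0,0,-0.15],"twist":0},{"grip":255,"travel":[0,0,0],"twist":0}]' 40;  python3 -c "
from h import *
st();print(np.round(get_obs()['moment'],2))"
```

```text
time: 25.15
position: [0.5376, -0.2748, 0.0462]
tool_rot: [0.989, 0.147, -0.0, 0.0]
ft_force: [-3.6, 0.5, 8.4]
grip_width: 0.0354
t25.15 p [ 537.6 -274.8   46.2] jaw yaw -73.13 z [-0. -0. -1.] F [-3.6  0.5  8.4] w 35.4 q [-0.66  0.72  1.61 -0.    0.82  0.62]
[0.28 0.45 0.02]
```

At the contact bar. Pushing on in small steps.

```bash
python3 -m jog '[{"grip":255,"travel":[0,0,-0.15],"twist":0},{"grip":255,"travel":[0,0,-0.1],"twist":0},{"grip":255,"travel":[0,0,0],"twist":0}]' 45
```

```text
time: 25.45
position: [0.5373, -0.275, 0.0447]
tool_rot: [0.989, 0.147, -0.0, 0.0]
ft_force: [-5.0, 0.3, 13.4]
grip_width: 0.0352
```

```bash
python3 -m jog '[{"grip":255,"travel":[0,0,-0.15],"twist":0},{"grip":255,"travel":[0,0,-0.1],"twist":0},{"grip":255,"travel":[0,0,0],"twist":0}]' 45
```

```text
time: 25.75
position: [0.5361, -0.2753, 0.0422]
tool_rot: [0.989, 0.147, -0.001, 0.0]
ft_force: [-8.1, -1.1, 15.9]
grip_width: 0.0356
```

```bash
python3 -m jog '[{"grip":255,"travel":[0,0,-0.15],"twist":0},{"grip":255,"travel":[0,0,-0.1],"twist":0},{"grip":255,"travel":[0,0,0],"twist":0}]' 45
```

```text
time: 26.05
position: [0.5356, -0.2754, 0.0406]
tool_rot: [0.989, 0.147, -0.002, 0.0]
ft_force: [-10.3, -0.4, 20.4]
grip_width: 0.0357
```

```bash
python3 -m jog '[{"grip":255,"travel":[0,0,-0.15],"twist":0},{"grip":255,"travel":[0,0,-0.05],"twist":0},{"grip":255,"travel":[0,0,0],"twist":0}]' 45
```

```text
time: 26.35
position: [0.5368, -0.2753, 0.0393]
tool_rot: [0.989, 0.147, -0.001, 0.001]
ft_force: [-7.6, 2.0, 24.2]
grip_width: 0.0352
```

```bash
python3 -m jog '[{"grip":255,"travel":[0,0,-0.1],"twist":0},{"grip":255,"travel":[0,0,0],"twist":0},{"grip":255,"travel":[0,0,0],"twist":0}]' 50; python3 -c "
from h import *
st();print(np.round(get_obs()['moment'],2))"
```

```text
time: 26.65
position: [0.537, -0.2752, 0.0391]
tool_rot: [0.989, 0.147, -0.001, 0.001]
ft_force: [-9.4, 1.7, 28.9]
grip_width: 0.0352
t26.65 p [ 537.  -275.2   39.1] jaw yaw -73.09 z [-0.001 -0.001 -1.   ] F [-9.4  1.7 28.9] w 35.2 q [-0.66  0.73  1.61 -0.    0.8   0.62]
[ 0.36  1.74 -0.09]
```

```bash
python3 -m jog '[{"grip":255,"travel":[-0.15,-0.04,0],"twist":0},{"grip":255,"travel":[0,0,0],"twist":0},{"grip":255,"travel":[0,0,0],"twist":0}]' 50; python3 -c "
from h import *
st();print(np.round(get_obs()['moment'],2))"
```

```text
time: 26.95
position: [0.5369, -0.2753, 0.0391]
tool_rot: [0.989, 0.147, 0.001, 0.001]
ft_force: [-5.2, 4.1, 26.6]
grip_width: 0.0357
t26.95 p [ 536.9 -275.3   39.1] jaw yaw -73.13 z [ 0.002 -0.001 -1.   ] F [-5.2  4.1 26.6] w 35.7 q [-0.66  0.73  1.61 -0.    0.8   0.62]
[0.71 1.23 0.03]
```

```bash
python3 -m jog '[{"grip":255,"travel":[0,0,0.3],"twist":0},{"grip":100,"travel":[0,0,0],"twist":0},{"grip":0,"travel":[0,0,0],"twist":0},{"grip":0,"travel":[0,0,0],"twist":0},{"grip":0,"travel":[0,0,2],"twist":0},{"grip":255,"travel":[0,0,2],"twist":0},{"grip":255,"travel":[0,0,0],"twist":0},{"grip":255,"travel":[0,0,0],"twist":0}]' 20
python3 - <<'E'
from h import *
st()
a=camera("side")[:,:,::-1]; cv2.imwrite("pics/s9f.png",a)
for t in("pack_mid","pack_contacts","charger"): print(t,[(np.round(d["at"],3).tolist(),round(d["p"],2)) for d in search_frame(t,"side")])
E
python3 -m jog '[{"grip":255,"travel":[0.1,0,0],"twist":0},{"grip":255,"travel":[0,0,0],"twist":0},{"grip":255,"travel":[0,0,0],"twist":0},{"grip":255,"travel":[0,0,0],"twist":0},{"grip":255,"travel":[0,0,0],"twist":0},{"grip":255,"travel":[0,0,0],"twist":0}]' 20
```

```text
time: 27.75
position: [0.5366, -0.275, 0.0773]
tool_rot: [0.989, 0.147, 0.0, 0.0]
ft_force: [0.1, -0.7, -0.1]
grip_width: 0.0507
t27.75 p [ 536.6 -275.    77.3] jaw yaw -73.14 z [ 0. -0. -1.] F [ 0.1 -0.7 -0.1] w 50.7 q [-0.66  0.67  1.6   0.    0.88  0.62]
pack_mid [([0.527, -0.286, 0.058], 0.61)]
pack_contacts [([0.527, -0.285, 0.06], 0.72)]
charger [([0.532, -0.312, 0.045], 0.77), ([0.572, -0.545, 0.041], 0.72)]
time: 28.55
position: [0.5374, -0.275, 0.0776]
tool_rot: [0.989, 0.147, 0.0, 0.0]
ft_force: [0.4, 0.9, 0.1]
grip_width: 0.0008
```

```bash
python3 -m jog '[{"grip":255,"travel":[0,0,-2],"twist":0},{"grip":255,"travel":[0,0,-0.4],"twist":0},{"grip":255,"travel":[0,0,-0.2],"twist":0},{"grip":255,"travel":[0,0,0],"twist":0}]' 20
python3 -m jog '[{"grip":255,"travel":[0,0,-0.2],"twist":0},{"grip":255,"travel":[0,0,0],"twist":0},{"grip":255,"travel":[0,0,0],"twist":0}]' 20
python3 -m jog '[{"grip":255,"travel":[0,0,-0.15],"twist":0},{"grip":255,"travel":[0,0,-0.1],"twist":0},{"grip":255,"travel":[0,0,0],"twist":0}]' 20
```

```text
time: 28.95
position: [0.5374, -0.275, 0.0515]
tool_rot: [0.989, 0.147, -0.0, -0.0]
ft_force: [-0.6, 0.2, 0.5]
grip_width: 0.0005
time: 29.25
position: [0.5375, -0.2752, 0.0499]
tool_rot: [0.989, 0.147, 0.0, 0.0]
ft_force: [-0.4, 0.9, 0.5]
grip_width: 0.0004
time: 29.55
position: [0.5373, -0.275, 0.0469]
tool_rot: [0.989, 0.147, -0.0, -0.0]
ft_force: [0.7, 0.5, 0.5]
grip_width: 0.0003
```

```bash
python3 -m jog '[{"grip":255,"travel":[0,0,-0.1],"twist":0},{"grip":255,"travel":[0,0,-0.1],"twist":0},{"grip":255,"travel":[0,0,0],"twist":0}]' 20
python3 -m jog '[{"grip":255,"travel":[0,0,-0.1],"twist":0},{"grip":255,"travel":[0,0,-0.1],"twist":0},{"grip":255,"travel":[0,0,0],"twist":0}]' 20
```

```text
time: 29.85
position: [0.5374, -0.2751, 0.0453]
tool_rot: [0.989, 0.147, 0.0, 0.0]
ft_force: [-0.6, -0.5, 2.3]
grip_width: 0.0001
time: 30.15
position: [0.5375, -0.2751, 0.0452]
tool_rot: [0.989, 0.147, 0.0, 0.0]
ft_force: [-3.5, 2.1, 12.5]
grip_width: -0.0
```

```bash
python3 -m jog '[{"grip":255,"travel":[0,0,-0.15],"twist":0},{"grip":255,"travel":[0,0,-0.15],"twist":0},{"grip":255,"travel":[0,0,0],"twist":0}]' 20; python3 -m jog '[{"grip":255,"travel":[0,0,-0.1],"twist":0},{"grip":255,"travel":[0,0,0],"twist":0},{"grip":255,"travel":[0,0,0],"twist":0}]' 20
```

```text
time: 30.45
position: [0.5375, -0.2751, 0.0451]
tool_rot: [0.989, 0.147, 0.0, 0.001]
ft_force: [-6.1, 4.7, 29.2]
grip_width: 0.0006
time: 30.75
position: [0.5375, -0.2751, 0.045]
tool_rot: [0.989, 0.147, 0.0, 0.001]
ft_force: [-7.8, 4.5, 36.0]
grip_width: 0.0004
```

Rigid at 36 N, so the pack looks seated. To check the height independently, I'll touch the bench beside the charger. Home means the pack top is 59 mm above the bench, so contact should come at reading ≈ −0.0138.

```bash
python3 -m jog '[{"grip":255,"travel":[0,0,2],"twist":0},{"grip":255,"travel":[0,0,2],"twist":0},{"grip":255,"travel":[-4.8,0,0],"twist":0},{"grip":255,"travel":[-4.8,0,0],"twist":0},{"grip":255,"travel":[0,0,-3],"twist":0},{"grip":255,"travel":[0,0,-4],"twist":0},{"grip":255,"travel":[0,0,-1.3],"twist":0},{"grip":255,"travel":[0,0,0],"twist":0}]' 20
python3 - <<'E'
from h import *
st()
camera("top");camera("side")
for t in("pack_mid","pack_contacts","cover_grip","tin","tape","screwdriver"):
  for n in("top","side"): print(t,n,[(np.round(d["at"],3).tolist(),round(d["p"],2)) for d in search_frame(t,n)][:3])
E
```

```text
time: 31.55
position: [0.4403, -0.2741, -0.0057]
tool_rot: [0.989, 0.147, -0.001, -0.002]
ft_force: [0.4, 0.6, -0.1]
grip_width: 0.0005
t31.55 p [ 440.3 -274.1   -5.7] jaw yaw -73.15 z [-0.003  0.003 -1.   ] F [ 0.4  0.6 -0.1] w 0.5 q [-0.77  0.74  1.84  0.    0.56  0.5 ]
pack_mid top [([0.568, -0.262, 0.042], 0.55), ([0.549, -0.27, 0.059], 0.44)]
pack_mid side [([0.54, -0.282, 0.057], 0.82)]
pack_contacts top [([0.552, -0.271, 0.058], 0.41)]
pack_contacts side [([0.54, -0.276, 0.058], 0.84)]
cover_grip top [([0.761, 0.069, 0.043], 0.89), ([0.535, 0.282, 0.041], 0.88), ([0.74, -0.138, 0.04], 0.59)]
cover_grip side [([0.744, -0.15, 0.04], 0.89), ([0.764, 0.062, 0.045], 0.86), ([0.533, 0.268, 0.046], 0.83)]
tin top [([0.359, 0.157, 0.063], 0.79), ([0.531, 0.283, 0.002], 0.61), ([0.583, 0.015, 0.046], 0.45)]
tin side []
tape top []
tape side [([0.342, -0.219, 0.022], 0.9)]
screwdriver top [([0.816, -0.039, 0.022], 0.85)]
screwdriver side [([0.815, -0.045, 0.017], 0.8), ([0.587, -0.03, 0.04], 0.69), ([0.53, 0.25, 0.023], 0.47)]
```

```bash
python3 -m jog '[{"grip":255,"travel":[0,0,-0.3],"twist":0},{"grip":255,"travel":[0,0,0],"twist":0},{"grip":255,"travel":[0,0,0],"twist":0}]'; python3 -m jog '[{"grip":255,"travel":[0,0,-0.2],"twist":0},{"grip":255,"travel":[0,0,0],"twist":0},{"grip":255,"travel":[0,0,0],"twist":0}]'; python3 -m jog '[{"grip":255,"travel":[0,0,-0.2],"twist":0},{"grip":255,"travel":[0,0,0],"twist":0},{"grip":255,"travel":[0,0,0],"twist":0}]'
```

```text
time: 32.55
position: [0.4412, -0.2749, -0.0072]
tool_rot: [0.989, 0.147, -0.0, -0.0]
ft_force: [-0.4, 0.3, -0.1]
grip_width: 0.0007
time: 32.85
position: [0.4413, -0.275, -0.009]
tool_rot: [0.989, 0.147, -0.0, -0.0]
ft_force: [-0.3, 0.6, -0.4]
grip_width: 0.0004
time: 33.15
position: [0.4413, -0.275, -0.011]
tool_rot: [0.989, 0.147, -0.0, -0.0]
ft_force: [-0.6, -0.0, 0.4]
grip_width: 0.0006
```

```bash
python3 -m jog '[{"grip":255,"travel":[0,0,-0.15],"twist":0},{"grip":255,"travel":[0,0,0],"twist":0},{"grip":255,"travel":[0,0,0],"twist":0}]'
```

```text
time: 33.45
position: [0.4414, -0.275, -0.0125]
tool_rot: [0.989, 0.147, -0.0, -0.0]
ft_force: [0.3, 0.4, 0.1]
grip_width: 0.0007
```

```bash
python3 -m jog '[{"grip":255,"travel":[0,0,-0.1],"twist":0},{"grip":255,"travel":[0,0,0],"twist":0},{"grip":255,"travel":[0,0,0],"twist":0}]';python3 -m jog '[{"grip":255,"travel":[0,0,-0.1],"twist":0},{"grip":255,"travel":[0,0,0],"twist":0},{"grip":255,"travel":[0,0,0],"twist":0}]'
```

```text
time: 33.75
position: [0.4414, -0.275, -0.0135]
tool_rot: [0.989, 0.147, -0.0, -0.0]
ft_force: [0.2, -0.2, 0.2]
grip_width: 0.0008
time: 34.05
position: [0.4414, -0.2751, -0.0138]
tool_rot: [0.989, 0.147, 0.0, 0.0]
ft_force: [-0.3, 0.8, 6.0]
grip_width: 0.0003
```

The bench touched at −0.0138, so the pack top is 59.0 mm above the bench: fully home. Retreating, with a last look.

```bash
python3 -m jog '[{"grip":255,"travel":[0,0,3],"twist":0},{"grip":0,"travel":[0,0,4.5],"twist":0},{"grip":0,"travel":[0,0,4.5],"twist":0},{"grip":0,"travel":[0,-3,3],"twist":0},{"grip":0,"travel":[0,-4,0],"twist":0},{"grip":0,"travel":[0,0,0],"twist":0},{"grip":0,"travel":[0,0,0],"twist":0}]'
python3 - <<'E'
from h import *
st()
a=camera("side")[:,:,::-1];b=camera("top")[:,:,::-1]
cv2.imwrite("pics/end.png",np.hstack([cv2.resize(a[100:270,170:290],None,fx=3.4,fy=3.4,interpolation=2),cv2.resize(b[140:310,100:215],None,fx=3.4,fy=3.4,interpolation=2)]))
E
```

```text
time: 34.75
position: [0.4409, -0.3453, 0.1354]
tool_rot: [0.989, 0.146, -0.0, -0.0]
ft_force: [0.6, 0.6, -0.7]
grip_width: 0.0404
t34.75 p [ 440.9 -345.3  135.4] jaw yaw -73.23 z [-0.     0.001 -1.   ] F [ 0.6  0.6 -0.7] w 40.4 q [-0.86  0.54  1.67  0.    0.94  0.41]
```

View pics/end.png

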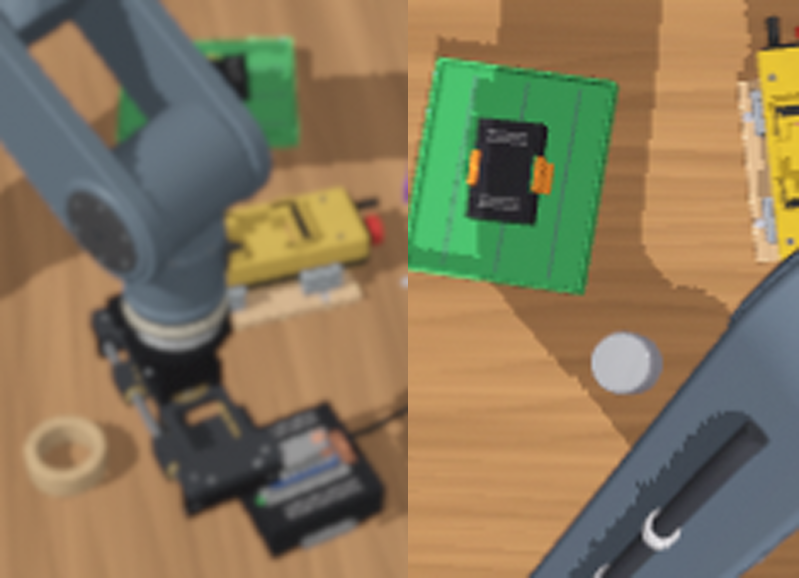

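The cover lies flat in the tray (top view, about (507,172)) with both tabs sprung out. The pack sits in the charger (side view, about (310,465)), contacts towards the copper bar. The arm is clear and the tin and tape are in place. Handing in.

```bash
python3 -c "
from rig import *
print(hand_in())"
```

```text
the job is handed in; nothing more can be done
None
```

I handed the job in at about 35 s of the 67 s allowed: the cover is in the green tray and the battery pack is home in the black charger. No verdict came back.

**What I did:**
- **Cover:** I squeezed both tabs at 25 N while pressing down with about 20 N. Both gave way at a 54 mm opening. I lifted the cover off and laid it in the tray with about 8 N of touch.
- **Pack:** I pulled it out and pushed it past the contact bar with up to about 29 N, then pressed its top once with 36 N (the limit is 60 N).

**Last checks:**
- **Pack height:** its top measured 59.0 mm above the bench by touching both, which is exactly home. It did not move under the 36 N press.
- **Final picture:** it shows the cover flat in the tray, the contacts towards the bar, the gripper clear, and the tin and tape in place. I checked the screwdriver with the detector only, and it had not moved.

**What disagreed:**
- **Fingertips:** they stood about 36 mm higher than the stated geometry and pose reading gave, so my first squeeze closed on nothing above the cover. I corrected this by touching the cover's top.
- **Charger position:** my fits of the charger's body and of its pocket rim differed by about 5 mm. I used the rim, and the pack touched the lead-in once (9 N) before a 1 mm correction let it in.

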